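Free a mortar specimen from a spring hold-down

TASK

One of the mortar half-prisms is still held in the grey marking jig by the spring hold-down finger. Swing the finger up by its red cross-bar until it goes over centre and stays up by itself, then lift that half-prism out of the jig and set it down, top still up and without dropping it, flat on the floor of the white tray. Leave the finger standing open; the other half-prisms are not wanted.

Things in the scene. Friction and masses are not known exactly. Their poses are not given: they have to be found in the camera images.
- specimen: Grey mortar half-prism 40 x 65 x 40 mm (x, y, z), about 0.23 kg, origin at its underside's centre, z up. At first on the fixed grey jig's 8 mm base plate between end stops and pins 9 mm tall; the middle 40 mm of its long faces is free for fingers. The finger's hinge is beyond its -y end, away from the robot. Two like blocks standing loose farther back are not wanted.
- hold_down (a joint): Hinge angle of the finger, rad: 0 = level, foot pressing on the specimen's top with about 5 N; grows as it swings up and away from the robot; stop at 2.0. Over-centre spring: below 0.95 it pulls shut (4 N at the bar at 0, less higher up), beyond that it springs open and stays at 2.0. Hinge axis level, at z = 0.062, 85 mm from the specimen's middle, square to its y.
- lift_bar (a point): Middle of the left (seen from the robot) 47 mm red sleeve of the finger's cross-bar: a round rod 12 mm thick, parallel to the hinge and 80 mm from it. Point 42 mm from the finger's middle, 18 mm from the rod's end, 22 mm beside the specimen's face, at z = 0.062 when shut with 50 mm free below it. Axes of the finger: x from bar to hinge, y along the bar to the left, z up when shut.
- tray: White plastic tray, fixed, 124 x 176 mm over the rim, 55 mm high; inside 100 (x) x 150 (y) mm, floor 3 mm thick. Origin at the centre of its underside, z up.
Not all that is in view belongs to the job. Leave any blue look-alike of the specimen alone. Leave any yellow look-alike of the part that bears hold_down alone.

How it is judged:
By the outcome, as a careful person would: the job done as asked, in the order asked, and still so for the second after the job is handed in, with the robot touching nothing.
It also fails if it takes over 48 s, if anything falls off the work surface, if the arm or the gripper's body presses on something with over 40 N, if the wrist force passes 120 N, or if a joint passes its speed limit or range.

ROBOT

A 6-joint arm with a two-finger parallel gripper is mounted at the origin on a cart in front of the work surface, level with it; the furniture and walls round the work are solid. World frame = base frame: x ahead of the robot, y to its left, z up, the work surface at z = 0. Lengths are in m, angles in rad, forces in N, time in s.
With the tool pointing down it reaches from about 0.3 to 0.85 m from the base axis. Payload 5.4 kg.
Tool frame: the origin (TCP) lies on the centre line of the jaws, within the pads' length; the fingertips stand 8 mm ahead of it and the grasp point (between the pads) lies 11 mm behind it; z points along the fingers, y is the direction in which the jaws open and shut (so a half turn about z gives the same grasp; the last joint's range is limited). The gripper opens to 85 mm and grips with 20 to 120 N. Pads are 22 mm wide; open, the fingers measure 114 mm over their backs; the gripper's body (76 mm by 85 mm) begins 54 mm behind the grasp point. The pads swing forward as they close: fully open they stand 13 mm farther back than shut.
Start: joints at [-1.531, 0.158, 1.597, -0, 1.386, -0.21], TCP at [0.142, -0.557, 0.239] pointing down, gripper open.
Joint ranges: [-2.91, 2.91], [-0.94, 2.29], [0.18, 2.7], [-1.29, 4.43], [0.17, 2.64], [-3, 3]. Speed limits (rad/s): [2.57, 2.57, 3.14, 3.14, 3.14, 3.14].

INTERFACE

Orientations are given as a unit quaternion [x, y, z, w].
In Python, from bench import env gives the robot as it stands. The module is installed in compiled form; this text tells all that it offers.
- The arm moves only by the shell command python3 -m pendant 'ROWS' [OPENING] [FORCE]. ROWS is a JSON object of lists of equal length, an entry for each row: "linear": the shift along the world's x, y, z as a fraction of full scale, a list of three; "turn": the turn about the world's z as a fraction of full scale. In form: {"linear": [[x, y, z], ...], "turn": [turn, ...]}. A call has 1 to 20 rows; each row is the pose to reach, as a shift and turn from the pose measured when the call began; what a row does not reach only later rows make up. Full scale, the value 1, is 0.4 m for a shift and 2 rad for a turn. A row lasts 1/8 s, in which the tool goes at most 62.5 mm and 10.7 degrees, less where a joint would pass 70% of its speed; a pose out of reach is approached as far as the arm can. A call with a number of a shift or a turn outside -1 to 1 is refused whole. A call with a gripper value outside its range is refused whole. OPENING is the gripper's target within -1 to 1 (fully open at 1, half-way at 0, shut at -1), set as the call begins (- or left out, the last holds). The fingers move at their own pace and stop on an object; FORCE is the grip in N (left out, the last holds). Time passes only in rows, so rows that repeat a pose let the fingers close. It gives the time, the measured TCP pose, the force and the opening at its end, in the units of the state.
- env.get_obs(): the state, without advancing time (a new reading comes with each control period).
- env.snapshot(name): name is "scene" or "top" or "wrist"; returns a dict with "image" (480x640x3 uint8, blue, green, red), "fx", "fy", "cx", "cy" (pixels), "origin" and "attitude" of the camera in the world. Camera axes: x right, y down, z forward; pixel columns grow to the right and rows downward; lengths in m; the calibration is good to about 2 mm. The wrist camera is an equidistant fisheye: a pixel r from the principal point sees the ray r / f radians off the axis. A picture is of the moment at which its call begins. There is no depth.
- env.sign_off(): hands the job in, once; it reports no verdict.
The state is a dict: "time_s": time; "joint_positions": joint angles; "dq": joint speeds; "tau": joint torques, N m; "ee_pos": TCP position; "ee_rot": TCP orientation; "force": force on the tool from outside, world axes, zero at the start; "wrist_torque": the same for the moment, N m; "width": finger opening in m.
Only numpy, scipy, OpenCV 4.12 (cv2) and the standard library are available. Lean on these libraries where they do the work, as an engineer would, in place of code of your own. Each camera call takes 0.05 s, during which the arm holds its last target. There are 200 camera calls.

## Working session

There is one attempt and no reset: what is moved stays moved. The work goes in short steps, Python scripts to look and compute and a shell command to move; the robot and the scene stay as the last step left them, time stands still between calls to the robot, and variables do not carry over. Pictures are saved under pics/ and viewed, about 8 in all and at most 12, crops included, and the job is handed in when it is done.

```bash
mkdir -p pics
cat > h.py <<'E'
import numpy as np, cv2
from scipy.spatial.transform import Rotation as R
from bench import env
def snap(n,f):
    s=env.snapshot(n); cv2.imwrite(f'pics/{f}.png',s['image']); np.save(f'pics/{f}.npy',s,allow_pickle=True); return s
def load(f): return np.load(f'pics/{f}.npy',allow_pickle=True).item()
def rot(a):
    a=np.array(a,float); return a if a.shape==(3,3) else R.from_quat(a).as_matrix()
def ray(s,u,v,fish=False):
    x=(u-s['cx'])/s['fx'];y=(v-s['cy'])/s['fy']
    if fish:
        r=np.hypot(x,y); d=np.array([x/r*np.sin(r),y/r*np.sin(r),np.cos(r)]) if r>0 else np.array([0,0,1.])
    else: d=np.array([x,y,1.])
    return np.array(s['origin']),rot(s['attitude'])@d
def onz(s,u,v,z,fish=False):
    o,d=ray(s,u,v,fish); return o+d*(z-o[2])/d[2]
E
python3 - <<'E'
from h import *
for n in ['top','scene']:
    s=snap(n,n+'0'); print({k:v for k,v in s.items() if k!='image'})
print(env.get_obs())
E
```

```text
{'fx': 558.9390747618243, 'fy': 558.9390747618243, 'cx': 316.7129690252083, 'cy': 237.9316122959599, 'origin': array([0.40878516, 0.32352162, 1.31221471]), 'attitude': array([ 0.70933425, -0.70115994,  0.05142001, -0.05075081])}
{'fx': 595.9384373605882, 'fy': 595.9384373605882, 'cx': 324.077862021508, 'cy': 233.52670023209964, 'origin': array([-0.32938838,  1.08039865,  0.95355632]), 'attitude': array([-0.38540695,  0.80788368, -0.40184814,  0.19314118])}
{'time_s': 0.1, 'joint_positions': array([-1.53110260e+00,  1.59012876e-01,  1.59810317e+00, -4.67897205e-06,
        1.38620326e+00, -2.10111511e-01]), 'dq': array([ 0.00054679, -0.00071085, -0.00309558, -0.00017516,  0.0009081 ,
       -0.0011493 ]), 'tau': array([-8.54019345e-04, -3.96990752e+01, -3.32338965e+01, -2.92989234e-04,
        4.18850206e-03, -5.65631595e-06]), 'ee_pos': array([ 0.14209909, -0.55662021,  0.23840183]), 'ee_rot': array([ 9.92209380e-01,  1.24578492e-01,  7.11830774e-05, -8.60389900e-04]), 'force': array([ 0.66931626, -0.25175638,  0.52703539]), 'wrist_torque': array([ 0.00015955, -0.01385366, -0.01853633]), 'width': 0.08536220110864505}
```

View pics/top0.png

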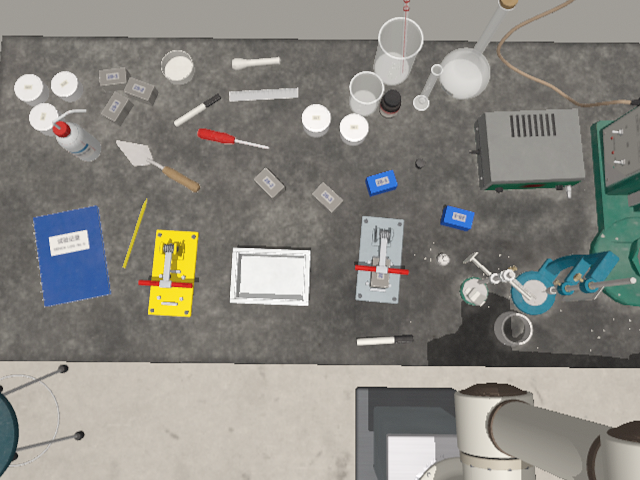

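View pics/scene0.png

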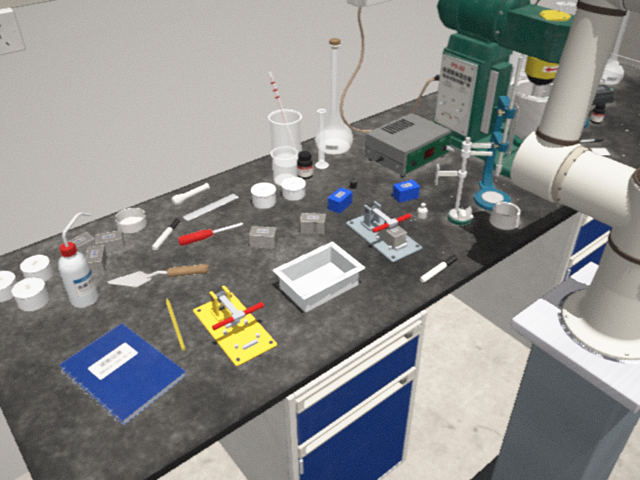

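The top view shows the grey jig at about (381,260) with its red bar at (355–410,268), and the tray at (270,276). The yellow jig at (172,273) is the decoy. Next I'll measure these.

Run:
```python
from h import *
s=load('top0'); im=s['image']; c=load('scene0')
def red(im,roi):
    x0,y0,x1,y1=roi; b,g,r=[im[y0:y1,x0:x1,i].astype(int) for i in range(3)]
    m=((r>110)&(g<70)&(b<70)).astype(np.uint8)
    n,l,st,ce=cv2.connectedComponentsWithStats(m)
    for i in range(1,n):
        if st[i,4]>15:
            p=np.argwhere(l==i)[:,::-1]+[x0,y0]; print('red',st[i],ce[i]+[x0,y0],p[p[:,0].argmin()],p[p[:,0].argmax()])
    return np.argwhere(m)[:,::-1]+[x0,y0]
p=red(im,(345,250,420,290)); e=[p[p[:,0]<=p[:,0].min()+1].mean(0),p[p[:,0]>=p[:,0].max()-1].mean(0)]
A=[onz(s,*q,.065) for q in e]; print('bar top ends',e,A,np.linalg.norm(A[0]-A[1]))
p=red(c['image'],(365,200,420,240)); e2=[p[p[:,0]<=p[:,0].min()+1].mean(0),p[p[:,0]>=p[:,0].max()-1].mean(0)]
print('scene',e2,[onz(c,*q,.065) for q in e2])
def quad(roi,lo,hi,z):
    x0,y0,x1,y1=roi; a=im[y0:y1,x0:x1]; m=cv2.inRange(a,lo,hi)
    m=cv2.morphologyEx(m,cv2.MORPH_CLOSE,np.ones((7,7)))
    cs=cv2.findContours(m,0,2)[0]; k=max(cs,key=cv2.contourArea)+np.array([x0,y0])
    r=cv2.minAreaRect(k); b=cv2.boxPoints(r); P=np.array([onz(s,*q,z) for q in b])
    print(r,P.round(4).tolist(),'c',P.mean(0),[np.linalg.norm(P[i]-P[i-1]) for i in range(4)])
quad((345,205,420,312),(130,125,115),(200,190,180),.008)
quad((220,235,320,315),(190,190,190),(255,255,255),.055)
cr=np.hstack([cv2.resize(im[205:315,345:420],None,fx=5,fy=5,interpolation=2),cv2.resize(c['image'][190:270,335:425],(425,378),interpolation=2)[:, :] if 0 else cv2.resize(im[205:315,345:420]*0,None,fx=.2,fy=5)])
a=cv2.resize(im[205:315,345:420],(375,550),interpolation=2); b=cv2.resize(c['image'][190:270,335:425],(420,373),interpolation=2)
o=np.zeros((550,795,3),np.uint8); o[:,:375]=a; o[:373,375:]=b; cv2.imwrite('pics/crop1.png',o)
```

```text
red [ 10  15  21   6 102] [365.01960784 267.64705882] [355 265] [375 266]
red [ 43  18  21   7 102] [398.52941176 270.85294118] [388 271] [408 270]
bar top ends [array([355.5, 267. ]), array([407.33333333, 271.33333333])] [array([0.52569882, 0.23582119, 0.065     ]), array([0.51732761, 0.1198943 , 0.065     ])] 0.11622874494785658
red [32 14 14  9 64] [403.5     217.40625] [397 218] [410 215]
red [ 8 23 16  9 66] [380.53030303 227.39393939] [373 229] [388 225]
scene [array([373.5, 230. ]), array([409.33333333, 215.5       ])] [array([0.52139428, 0.23748939, 0.065     ]), array([0.50919518, 0.12336988, 0.065     ])]
((379.6758728027344, 259.3896484375), (42.7684211730957, 85.03858184814453), 4.763641834259033) [[0.4542, 0.2332, 0.008], [0.6544, 0.2168, 0.008], [0.647, 0.1158, 0.008], [0.4472, 0.1344, 0.008]] c [0.55070436 0.17505835 0.008     ] [np.float64(0.09910555171839408), np.float64(0.20080917413278757), np.float64(0.10130602512542962), np.float64(0.20068564790637192)]
((269.5458984375, 276.2609558105469), (78.16862487792969, 55.33243179321289), 2.12109637260437) [[0.4439, 0.5167, 0.055], [0.5685, 0.5163, 0.055], [0.5639, 0.3391, 0.055], [0.4395, 0.342, 0.055]] c [0.5039303  0.42852887 0.055     ] [np.float64(0.1747008726326831), np.float64(0.12459076427315738), np.float64(0.17721224196892263), np.float64(0.1244985487077095)]
```

View pics/crop1.png

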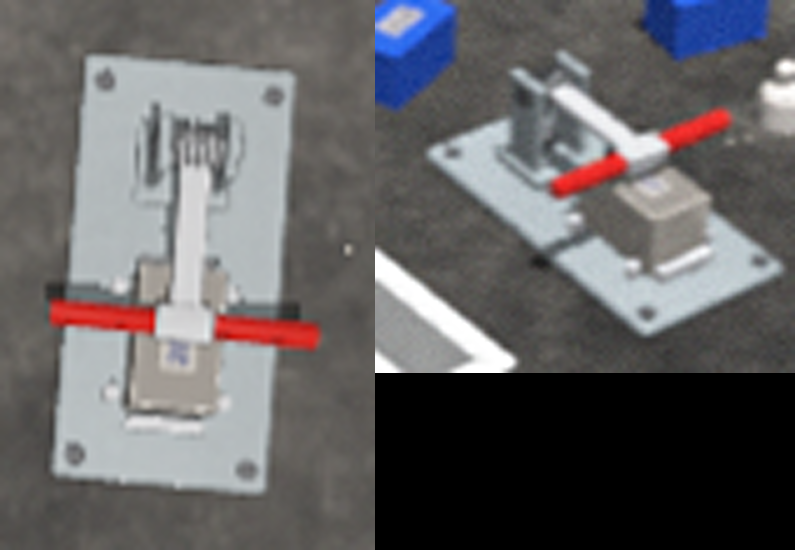

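Crop: the bar's red sleeves run from (50,312) to (320,335), and the specimen label is at (177,355). I put the bar's middle at about (0.521,0.178) with finger yaw about -4.4°, and the lift point near (0.524,0.220). The plate measures 0.20 x 0.10 m and the tray 0.124 x 0.176 m with its centre at (0.504,0.4285), so the sizes agree. I'm moving over at a small radius, away from the stand.

```bash
python3 -m pendant '{"linear":[[0,0.12,0.1],[0,0.24,0.2],[0,0.36,0.25],[0,0.5,0.25],[0.08,0.6,0.25],[0.18,0.7,0.25],[0.28,0.82,0.25],[0.35,0.95,0.25],[0.4,1,0.25],[0.4,1,0.25],[0.4,1,0.25]],"turn":[0.06,0.12,0.18,0.24,0.3,0.36,0.42,0.48,0.54,0.6,0.62]}' 0.2 30
```

```text
time_s: 1.48
ee_pos: [0.3022, -0.156, 0.338]
ee_rot: [0.734, 0.679, -0.0, -0.001]
force: [-0.6, -0.5, -0.1]
width: 0.0513
```

```bash
python3 -m pendant '{"linear":[[0.02,0.14,0],[0.04,0.28,0],[0.08,0.42,0],[0.12,0.56,0],[0.22,0.68,0],[0.33,0.78,-0.05],[0.42,0.87,-0.15],[0.5,0.94,-0.25],[0.55,0.94,-0.345],[0.55,0.94,-0.345],[0.55,0.94,-0.345]],"turn":[0,0,0,0,0,0,0,0,0,0,0]}'
python3 - <<'E'
from h import *
s=snap('wrist','w1'); print({k:v for k,v in s.items() if k!='image'}); print(env.get_obs()['ee_pos'])
E
```

```text
time_s: 2.85
ee_pos: [0.5223, 0.22, 0.2014]
ee_rot: [0.734, 0.679, 0.0, -0.001]
force: [0.2, -0.3, 0.2]
width: 0.0512
{'fx': 371.64829954431775, 'fy': 371.64829954431775, 'cx': 318.91648646403644, 'cy': 238.14522380819346, 'origin': array([0.52925092, 0.3017699 , 0.33669963]), 'attitude': array([ 0.985868  , -0.03820858, -0.00702426,  0.1629572 ])}
[0.52267492 0.22003728 0.20218937]
```

View pics/w1.png

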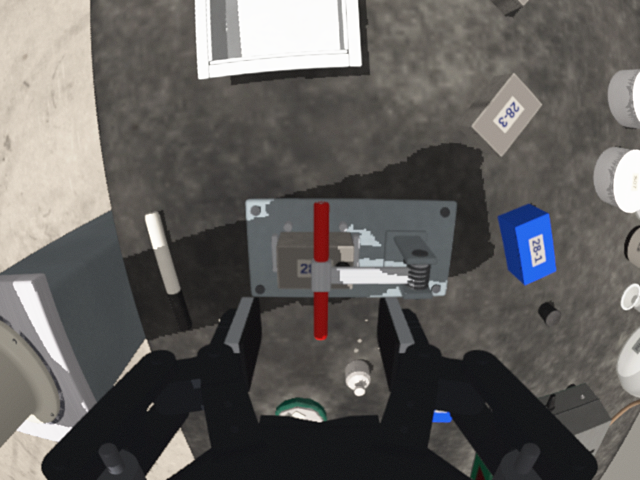

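The wrist view shows the red sleeves from (321,203) to (320,338), lined up centrally between the jaws, with no obstruction. Next I'll locate the bar ends at its own height.

Run:
```python
from h import *
s=load('w1'); im=s['image'].astype(int); b,g,r=im[...,0],im[...,1],im[...,2]
m=((r>90)&(g<50)&(b<50)); m[:190]=0;m[350:]=0;m[:,:300]=0;m[:,345:]=0
p=np.argwhere(m)[:,::-1]
y0,y1=p[:,1].min(),p[:,1].max(); 
P=[]
for y in (y0+1,y1-1):
    x=p[abs(p[:,1]-y)<=2][:,0].mean(); P.append(onz(s,x,y,.062,True)); print(x,y,P[-1])
d=P[0]-P[1]; print('len',np.linalg.norm(d),'yaw',np.degrees(np.arctan2(-d[0],d[1])),'mid',sum(P)/2)
u=d/np.linalg.norm(d); print('lift pt', (P[0]+P[1])/2+.042*u, P[0]-.018*u)
hx=np.array([u[1],-u[0],0]); mid=sum(P)/2; print('hinge',mid+.08*hx,'spec',mid-.005*hx, 'hx',hx)
```

```text
321.29545454545456 203 [0.52560454 0.23663572 0.062     ]
320.3333333333333 338 [0.51564024 0.11579829 0.062     ]
len 0.12124756664482395 yaw -4.713966495387398 mid [0.52062239 0.176217   0.062     ]
lift pt [0.52407401 0.21807493 0.062     ] [0.52412527 0.21869661 0.062     ]
hinge [0.60035178 0.16964249 0.062     ] spec [0.5156393  0.17662791 0.062     ] hx [ 0.99661738 -0.08218145  0.        ]
```

```bash
python3 -m pendant '{"linear":[[0.004,-0.004,-0.12],[0.004,-0.004,-0.25],[0.004,-0.004,-0.33],[0.004,-0.004,-0.376],[0.004,-0.004,-0.376],[0.004,-0.004,-0.376]],"turn":[0,0,0,0,0,0]}' && python3 -m pendant '{"linear":[[0,0,0],[0,0,0],[0,0,0],[0,0,0],[0,0,0],[0,0,0]],"turn":[0,0,0,0,0,0]}' -1 30
```

```text
time_s: 3.65
ee_pos: [0.5259, 0.2188, 0.0541]
ee_rot: [0.734, 0.679, 0.002, 0.001]
force: [0.1, -0.2, 0.7]
width: 0.0511
time_s: 4.4
ee_pos: [0.5238, 0.2192, 0.0549]
ee_rot: [0.734, 0.679, 0.001, -0.001]
force: [-10.6, -0.3, 12.3]
width: 0.0107
```

```bash
python3 -m pendant '{"linear":[[0.001,0,0.02],[0.004,0,0.04],[0.009,-0.001,0.059],[0.016,-0.001,0.078],[0.025,-0.002,0.096],[0.035,-0.003,0.113],[0.047,-0.004,0.129],[0.061,-0.005,0.144],[0.061,-0.005,0.144]],"turn":[0,0,0,0,0,0,0,0,0]}'
python3 - <<'E'
from h import *
s=snap('wrist','w2'); c=snap('scene','s2')
o=np.zeros((480,800,3),np.uint8); o[:,:400]=cv2.resize(s['image'][:,:],(400,300))[0:1].repeat(480,0)*0
o[:300,:400]=cv2.resize(s['image'],(400,300)); o[:360,400:]=cv2.resize(c['image'][160:280,330:463],(400,360),interpolation=2); cv2.imwrite('pics/c2.png',o)
print(env.get_obs()['ee_pos'])
E
```

```text
time_s: 5.52
ee_pos: [0.5454, 0.2176, 0.1141]
ee_rot: [0.734, 0.679, -0.003, -0.004]
force: [-16.9, -1.5, 11.5]
width: 0.0106
[0.54523238 0.21758844 0.11394184]
```

View pics/c2.png

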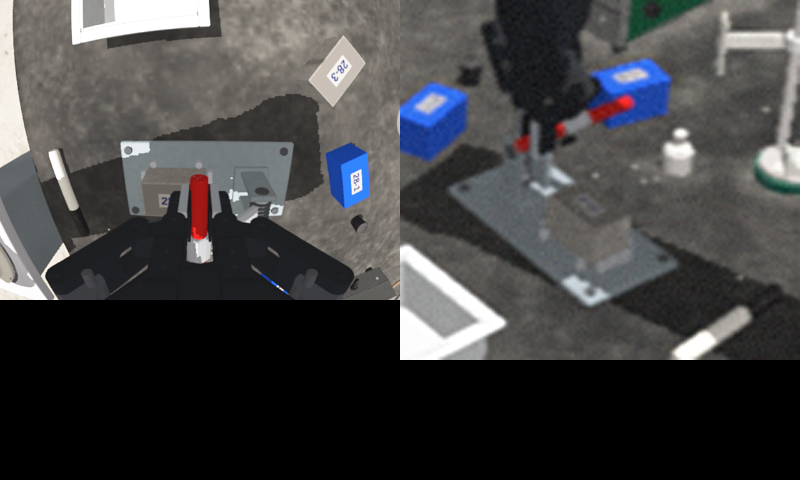

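The finger is following the jaws at roughly 0.8 rad (bar at (200,205) in the wrist half) and the specimen is still seated. I'm continuing past centre.

```bash
python3 -m pendant '{"linear":[[0.016,-0.002,0.012],[0.032,-0.003,0.022],[0.05,-0.004,0.032],[0.068,-0.005,0.041],[0.087,-0.007,0.047],[0.106,-0.009,0.051],[0.125,-0.01,0.053],[0.145,-0.012,0.054],[0.145,-0.012,0.054]],"turn":[0,0,0,0,0,0,0,0,0]}' && python3 -m pendant '{"linear":[[0,0,0],[0,0,0],[0,0,0],[0,0,0]],"turn":[0,0,0,0]}' 0
```

```text
time_s: 6.75
ee_pos: [0.6054, 0.2127, 0.1368]
ee_rot: [0.734, 0.679, -0.001, -0.002]
force: [3.9, -1.5, 5.6]
width: 0.0104
time_s: 7.25
ee_pos: [0.6051, 0.2126, 0.1363]
ee_rot: [0.734, 0.679, -0.001, -0.002]
force: [3.6, -0.6, -1.4]
width: 0.0428
```

```bash
python3 -m pendant '{"linear":[[0,0,0.1],[0,0,0.2],[0,0,0.28],[-0.05,-0.02,0.28],[-0.15,-0.06,0.28],[-0.224,-0.09,0.28],[-0.224,-0.09,0.28],[-0.224,-0.09,0.22],[-0.224,-0.09,0.16],[-0.224,-0.09,0.16],[-0.224,-0.09,0.16],[-0.224,-0.09,0.16]],"turn":[0,0,0.08,0.16,0.24,0.33,0.42,0.51,0.6,0.69,0.783,0.783]}' 0.6
python3 - <<'E'
from h import *
s=snap('wrist','w3'); c=snap('scene','s3')
print({k:v for k,v in s.items() if k!='image'}); print(env.get_obs()['ee_pos'])
o=np.zeros((480,800,3),np.uint8); o[:,:480]=s['image'][:,80:560]; o[:288,480:]=cv2.resize(c['image'][160:268,340:460],(320,288),interpolation=2); cv2.imwrite('pics/c3.png',o)
E
```

```text
time_s: 8.75
ee_pos: [0.5148, 0.1769, 0.2002]
ee_rot: [0.042, 0.999, -0.002, -0.002]
force: [-0.0, -0.1, -0.2]
width: 0.0683
{'fx': 371.64829954431775, 'fy': 371.64829954431775, 'cx': 318.91648646403644, 'cy': 238.14522380819346, 'origin': array([0.43311977, 0.18378385, 0.3357365 ]), 'attitude': array([0.726031  , 0.66847705, 0.10683055, 0.12084972])}
[0.51509954 0.17680954 0.20033597]
```

View pics/c3.png

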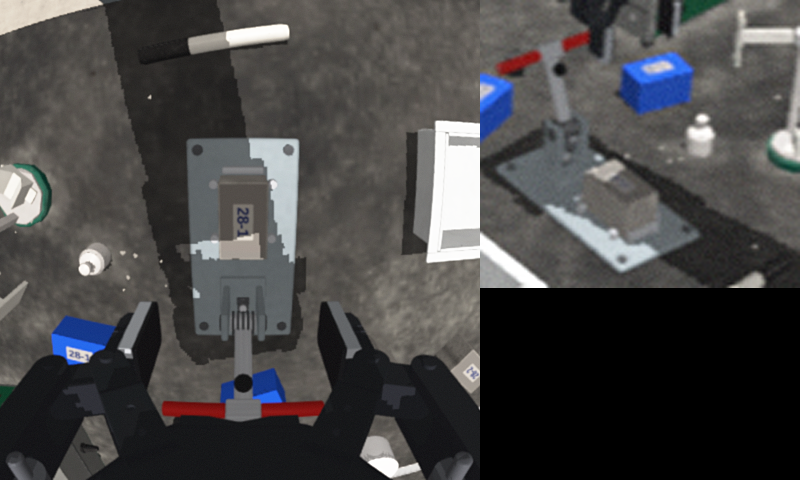

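The finger stands open by itself, with its bar at (243,409), behind. The specimen's top face has corners near (221,180), (269,180), (219,258) and (266,260) in the crop. I'll check the grasp centre.

Run:
```python
from h import *
s=load('w3')
P=np.array([onz(s,u+80,v,.048,True) for u,v in [(221,180),(269,180),(266,260),(219,258)]])
print(P.round(4),P.mean(0),[np.linalg.norm(P[i]-P[i-1]).round(4) for i in range(4)])
print([onz(s,u+80,v,.008,True).round(4) for u,v in [(188,140),(298,139),(288,334),(194,334)]])
```

```text
[[0.4803 0.1639 0.048 ]
 [0.4833 0.2014 0.048 ]
 [0.5503 0.1948 0.048 ]
 [0.5453 0.1559 0.048 ]] [0.51477831 0.17898691 0.048     ] [np.float64(0.0655), np.float64(0.0376), np.float64(0.0673), np.float64(0.0393)]
[array([0.4483, 0.1355, 0.008 ]), array([0.4552, 0.2319, 0.008 ]), array([0.6526, 0.215 , 0.008 ]), array([0.6446, 0.1166, 0.008 ])]
```

```bash
python3 -m pendant '{"linear":[[0,0.002,-0.12],[0,0.003,-0.24],[0,0.003,-0.34],[0,0.003,-0.4],[0,0.003,-0.43],[0,0.003,-0.436],[0,0.003,-0.436]],"turn":[0,0,0,0,0,0,0]}' && python3 -m pendant '{"linear":[[0,0,0],[0,0,0],[0,0,0],[0,0,0],[0,0,0],[0,0,0]],"turn":[0,0,0,0,0,0]}' -1 50 && python3 -m pendant '{"linear":[[0,0,0.02],[0,0,0.05],[0,0,0.1],[0,0,0.18],[0,0,0.26],[0,0,0.32],[0,0,0.32]],"turn":[0,0,0,0,0,0,0]}'
```

```text
time_s: 9.72
ee_pos: [0.516, 0.1781, 0.027]
ee_rot: [0.043, 0.999, -0.002, -0.0]
force: [0.6, 0.2, 0.6]
width: 0.0685
time_s: 10.48
ee_pos: [0.5172, 0.1783, 0.0283]
ee_rot: [0.043, 0.999, -0.002, 0.001]
force: [-1.5, -0.5, 4.9]
width: 0.0393
time_s: 11.35
ee_pos: [0.5187, 0.1785, 0.1589]
ee_rot: [0.043, 0.999, -0.002, 0.003]
force: [0.3, 0.6, -2.7]
width: 0.0394
```

Run:
```python
from h import *
s=snap('wrist','w4'); c=snap('scene','s4')
print({k:v for k,v in s.items() if k!='image'}); print(env.get_obs()['ee_pos'],env.get_obs()['force'])
o=np.zeros((480,800,3),np.uint8); o[:,:480]=s['image'][:,80:560]; o[:288,480:]=cv2.resize(c['image'][160:268,340:460],(320,288),interpolation=2); cv2.imwrite('pics/c4.png',o)
```

```text
{'fx': 371.64829954431775, 'fy': 371.64829954431775, 'cx': 318.91648646403644, 'cy': 238.14522380819346, 'origin': array([0.43568263, 0.18541854, 0.29358691]), 'attitude': array([0.72621517, 0.66707997, 0.11072784, 0.12391606])}
[0.51659355 0.17819621 0.15565443] [-0.88576621  0.25827818 -2.79604262]
```

View pics/c4.png

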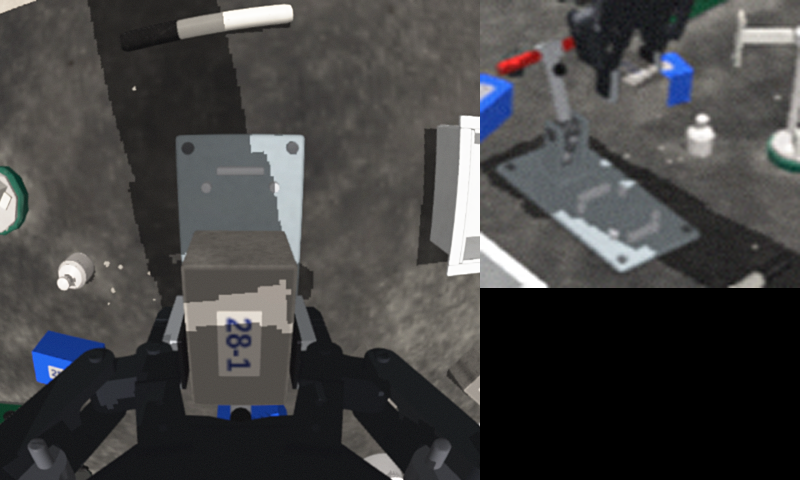

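The specimen is held level, label 28-1 upright at (238,343), and the jig is empty with the finger still open. I'm carrying it to the tray.

```bash
python3 -m pendant '{"linear":[[0,0.05,0],[-0.005,0.14,0],[-0.01,0.25,0],[-0.015,0.36,0],[-0.02,0.47,0],[-0.027,0.57,0],[-0.027,0.626,0],[-0.027,0.626,0],[-0.027,0.626,0],[-0.027,0.626,-0.07],[-0.027,0.626,-0.14],[-0.027,0.626,-0.2],[-0.027,0.626,-0.24],[-0.027,0.626,-0.27],[-0.027,0.626,-0.28],[-0.027,0.626,-0.28]],"turn":[0,0,0,0,0,0,0,0,0,0,0,0,0,0,0,0]}'
python3 - <<'E'
from h import *
s=snap('wrist','w5'); c=snap('scene','s5')
print(env.get_obs()['ee_pos'],env.get_obs()['force'])
o=np.zeros((480,800,3),np.uint8); o[:,:480]=s['image'][:,80:560]; o[:288,480:]=cv2.resize(c['image'][210:318,260:380],(320,288),interpolation=2); cv2.imwrite('pics/c5.png',o)
E
```

```text
time_s: 13.45
ee_pos: [0.5061, 0.4288, 0.044]
ee_rot: [0.043, 0.999, -0.002, 0.0]
force: [0.3, 0.4, -1.7]
width: 0.0392
[0.50641343 0.42902283 0.0446697 ] [-0.35750982  0.17467425 -3.30662712]
```

View pics/c5.png

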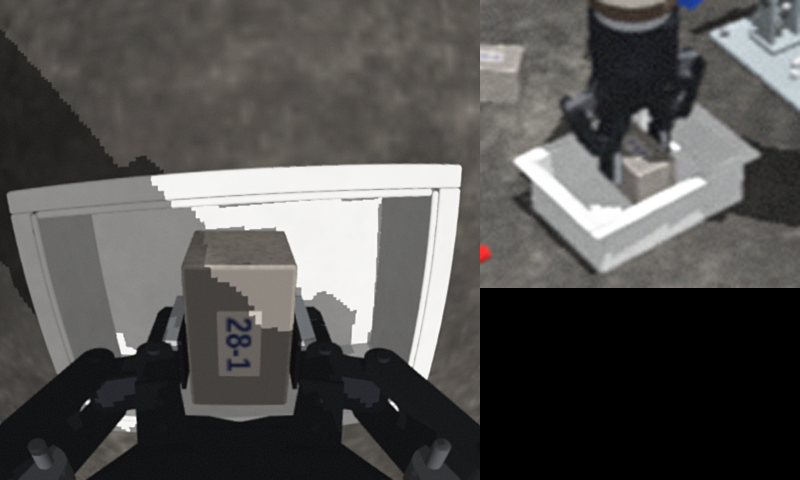

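The specimen is centred in the tray, clear of all its walls, at (240,320) in the crop. Lowering it gently.

```bash
python3 -m pendant '{"linear":[[0,0,-0.015],[0,0,-0.03],[0,0,-0.04],[0,0,-0.047],[0,0,-0.052],[0,0,-0.052],[0,0,-0.052]],"turn":[0,0,0,0,0,0,0]}'
```

```text
time_s: 14.42
ee_pos: [0.5065, 0.4291, 0.024]
ee_rot: [0.043, 0.999, -0.002, 0.001]
force: [0.1, 0.1, -3.0]
width: 0.0389
```

Not touching yet (the force still shows the full weight). I'll go down in 1 mm steps.

```bash
python3 -m pendant '{"linear":[[0,0,-0.003],[0,0,-0.003],[0,0,-0.003]],"turn":[0,0,0]}'; python3 -m pendant '{"linear":[[0,0,-0.003],[0,0,-0.003],[0,0,-0.003]],"turn":[0,0,0]}'
```

```text
time_s: 14.8
ee_pos: [0.5068, 0.4292, 0.0234]
ee_rot: [0.043, 0.999, -0.002, 0.001]
force: [-2.2, -0.4, 2.5]
width: 0.0391
time_s: 15.18
ee_pos: [0.5068, 0.4292, 0.0234]
ee_rot: [0.043, 0.999, -0.002, 0.001]
force: [-4.3, -3.1, 7.2]
width: 0.0388
```

Contact. Releasing, then rising straight up and clear.

```bash
python3 -m pendant '{"linear":[[0,0,0],[0,0,0],[0,0,0],[0,0,0],[0,0,0]],"turn":[0,0,0,0,0]}' 0.5 && python3 -m pendant '{"linear":[[0,0,0.05],[0,0,0.12],[0,0,0.24],[0,0,0.36],[0,0,0.48],[0,0,0.5],[0,0,0.5],[0,0,0.5]],"turn":[0,0,0,0,0,0,0,0]}'
python3 - <<'E'
from h import *
s=snap('wrist','w6'); c=snap('scene','s6')
print(env.get_obs()['ee_pos'],env.get_obs()['force'])
o=np.zeros((480,800,3),np.uint8); o[:,:480]=s['image'][:,80:560]; o[:288,480:]=cv2.resize(c['image'][185:317,265:425],(320,288),interpolation=2); cv2.imwrite('pics/c6.png',o)
E
```

```text
time_s: 15.8
ee_pos: [0.5068, 0.4292, 0.0233]
ee_rot: [0.043, 0.999, -0.002, 0.001]
force: [0.4, 0.2, 0.4]
width: 0.064
time_s: 16.8
ee_pos: [0.5059, 0.4287, 0.2214]
ee_rot: [0.043, 0.999, -0.003, -0.0]
force: [0.0, -0.5, -0.3]
width: 0.0638
[0.50592804 0.42871537 0.22124326] [-0.63351254 -1.01412175  0.7784324 ]
```

View pics/c6.png

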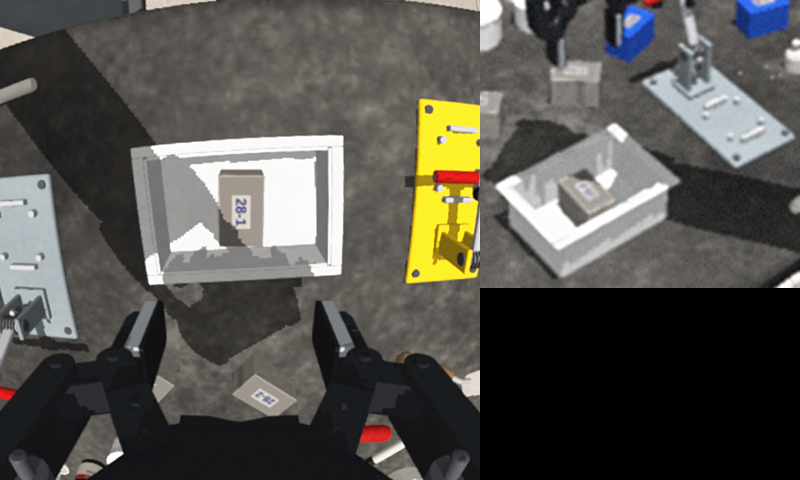

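The specimen lies flat in the tray, label up at (240,208). The jig is empty, the finger is open, and the robot is clear, so I'm handing in.

```bash
python3 -c "
from bench import env
print(env.sign_off())"
```

```text
the job is handed in; nothing more can be done
None
```

The job is done and handed in at about 17 s of the 48 s allowed; sign-off gave no verdict.

- **Finger:** I gripped the left red sleeve and swung it along its arc to about 1.6 rad, then let go. It stayed up by itself, and the pictures after release and after the lift show it open.
- **Half-prism:** I lifted 28-1 out of the jig by its long faces and lowered it onto the tray floor in 1 mm steps until the force showed contact. Then I opened the jaws and backed straight up.
- **Last checks:** The final pictures show it flat near the middle of the tray, label up, clear of the walls. The jig is empty, the finger still stands open, and the robot is touching nothing (about 1 N reading in free air).
- **Force:** The highest wrist reading I saw was about 20 N, during the finger swing; I only read it at the end of each move.
- **Disagreements:** The jaws read about 10.6 mm on the 12 mm rod and 39 mm on the 40 mm block. The bar length measured 116 mm from the top camera and 121 mm from the wrist camera. The job needed nothing tighter than that.

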